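# Load, clamp and tag a lot of turned sleeves

## Robot

A 7-joint arm with a two-finger parallel gripper is mounted at the origin on the work surface. World frame = base frame: x ahead of the robot, y to its left, z up, the work surface at z = 0. Lengths are in m, angles in rad, forces in N, time in s.
With the tool pointing down it reaches from about 0.425 to 0.95 m from the base axis. Payload 4.7 kg.
Tool frame: the origin (TCP) lies at the very end of the fingers, on their centre line; the grasp point (between the pads) lies 19 mm behind it; z points along the fingers, y is the line along which they close (so a half turn about z gives the same grasp; the last joint's range is limited). The gripper opens to 85 mm and grips with 20 to 120 N. Pads are 22 mm wide; open, the fingers measure 114 mm over their backs; the gripper's body (76 mm by 85 mm) begins 54 mm behind the grasp point. The pads swing forward as they close: fully open they stand 13 mm farther back than shut.
Start: joints at [-1.19, 0.469, -0.049, 1.532, 0.024, 1.141, -0.082], TCP at [0.269, 0.619, 0.231] pointing down, gripper open.
Joint ranges: [-2.59, 2.59], [-0.33, 1.99], [-1.39, 1.29], [0.1, 2.45], [-1.04, 4.18], [0.21, 1.99], [-2.66, 2.66]. Speed limits (rad/s): [2.57, 2.57, 3.14, 3.14, 3.14, 3.14, 3.14].

## Interface

Orientations are given as a unit quaternion [x, y, z, w].
In Python, from bench import * gives the robot as it stands. The module is installed in compiled form; this text tells all that it offers.
- The arm moves only by the tool step_arm, never from a script. Its argument "steps" is a list that holds one entry, the list of rows, each a list of 6 numbers: the shift along the tool's x, y, z each as a share of 0.025 m, from -1 to 1, then the turn, a rotation vector about the tool's x, y, z each as a share of 0.1 rad, from -1 to 1. In form: [[[tx, ty, tz, wx, wy, wz], ...]]. A call has 1 to 5 rows; each row shifts and turns the commanded pose from where the row before left it, along the tool's axes as they then stand; what a row does not reach is not made up. A row lasts 1/12 s, in which the tool goes at most 41.7 mm and 7.16 degrees, less where a joint would pass 70% of its speed; a pose out of reach is approached as far as the arm can. A call with a number of a shift or a turn outside -1 to 1 is refused whole. A call with a gripper value outside its range is refused whole. "grip" is the finger opening in mm, from 0 to 85.4, set as the call begins (left out, the last holds). The fingers move at their own pace and stop on an object; "grip_force" is the grip in N (left out, the last holds). Time passes only in rows, so rows that do not move let the fingers close. It gives the time, the measured TCP pose, the force, the opening and the grip force at its end, in the units of the state.
- observe(): the state, without advancing time (a new reading comes with each control period).
- camera(name): name is "scene" or "top"; returns a dict with "frame" (480x640x3 uint8, red, green, blue), "z_map" (480x640 float32, m along the optical axis (not along the pixel's ray), 0 where there is no reading), "vfov" (degrees; the focal length in pixels is half the picture's height over the tangent of half this angle, whatever the lens; pixels are square), "cx", "cy" (the principal point, pixels), "rvec" (rotation vector, rad) and "tvec" (3), from world to camera coordinates, as OpenCV has them. Camera axes: x right, y down, z forward; pixel columns grow to the right and rows downward; lengths in m; the calibration is good to about 2 mm. A picture is of the moment at which its call begins.
- hand_in(): hands the job in; it is judged then, once.
The state is a dict: "t": time; "q": joint angles; "qd": joint speeds; "tau": joint torques, N m; "tool_pos": TCP position; "orientation": TCP orientation; "contact_force": force on the tool from outside, world axes, zero at the start; "torque": the same for the moment, N m; "finger_gap": opening from 0.0 (shut) to 1.0 (fully open); "grip_force": force on a finger pad.
Only numpy, scipy, OpenCV 4.12 (cv2) and the standard library are available. Lean on these libraries where they do the work, as an engineer would, in place of code of your own. Each camera call takes 0.05 s, during which the arm holds its last target. There are 200 camera calls.

## Task

Raise the clamp lever by its red handle until it stands upright, put every steel sleeve from the white paper into a pocket of the blue nest, one to a pocket, open end up and fully down, then lower the lever all the way so its yellow bar holds them. After that hook the green lot tag over the rail at the yellow band and slide it along to the red band, and leave it hanging there. Leave the other things on the bench where they are.

Things in the scene. Friction and masses are not known exactly. Their poses are not given: they have to be found in the camera images.
- sleeve1: A turned steel sleeve: an upright cup, 50 mm outside diameter, 64 mm tall, 300 g, thick solid base, blind bore open at the top (38 mm bore, 34 mm deep), Stands on its closed end on the bench, on a sheet of white paper. Origin: centre of the underside; z up along its axis. Three to five of the five are there (None from the start: absent).
- sleeve2: A turned steel sleeve: an upright cup, 50 mm outside diameter, 64 mm tall, 300 g, thick solid base, blind bore open at the top (38 mm bore, 34 mm deep), Stands on its closed end on the bench, on a sheet of white paper. Origin: centre of the underside; z up along its axis. Three to five of the five are there (None from the start: absent).
- sleeve3: A turned steel sleeve: an upright cup, 50 mm outside diameter, 64 mm tall, 300 g, thick solid base, blind bore open at the top (38 mm bore, 34 mm deep), Stands on its closed end on the bench, on a sheet of white paper. Origin: centre of the underside; z up along its axis. Three to five of the five are there (None from the start: absent).
- sleeve4: A turned steel sleeve: an upright cup, 50 mm outside diameter, 64 mm tall, 300 g, thick solid base, blind bore open at the top (38 mm bore, 34 mm deep), Stands on its closed end on the bench, on a sheet of white paper. Origin: centre of the underside; z up along its axis. Three to five of the five are there (None from the start: absent).
- sleeve5: A turned steel sleeve: an upright cup, 50 mm outside diameter, 64 mm tall, 300 g, thick solid base, blind bore open at the top (38 mm bore, 34 mm deep), Stands on its closed end on the bench, on a sheet of white paper. Origin: centre of the underside; z up along its axis. Three to five of the five are there (None from the start: absent).
- nest: Blue pocket nest, fixed: 72 (x) x 328 (y) x 32 mm tall; one row of five square pockets, 56 mm inside, centred at x = 0, y = -128, -64, 0, 64, 128 mm; pocket floor at z = 6 mm, so a seated sleeve's top is at z = 70. Grey hinge head behind the middle (x 73 to 107, 60 mm wide, 98 tall). Origin: centre of the row's underside, on the bench; x away from the robot, y along the row.
- clamp (a joint): Angle (rad) of the hold-down clamp lever on the nest's head: 0 = fully lowered, its yellow bar (24 x 316 mm) level, 3 mm above the tops of seated sleeves, covering all pockets; grows as it is raised, up to the stop at 1.6 (about upright, pockets free). Stiff hinge: stays where it is left; about 4 N at the handle.
- clamp_handle (a point): Middle of the clamp's red handle, a round bar of 14 mm diameter, 130 mm long, parallel to the nest's y. The arm (28 mm wide) joins it at the middle, so pinch it from above 40 mm to either side of this point. With the lever at 0 it lies 135 mm from the hinge axis towards the robot and 30 mm above it.
- clamp_hinge (a point): Point on the clamp's hinge axis, in the middle of the head, 90 mm behind the row and 85 mm above the bench; the axis is parallel to the nest's y.
- rail: The tag rail, fixed: a grey foot (70 x 260 x 12 mm) with two posts and a round steel bar of 12 mm diameter along y between them, its axis 190 mm above the bench; 220 mm clear between the posts. Origin: centre of the foot's underside; x points away from the robot, across the bar.
- rail_start (a point): Point on the bar's axis at the middle of the yellow band (65 mm towards -y, the right as seen from the robot, from the bar's middle).
- mark: The red band round the bar, 14 mm long. Origin on the bar's axis at the middle of the band; axes as the rail's.
- tag: Green lot tag (sizes in mm), rigid, 200 g, 190 tall, 50 wide (y), standing on a steel foot (x -25 to 41, 60 wide, 8 thick). Back panel (x -19 to -13) rises to a bridge (z 144 to 152, x -19 to 19) ending in a lip (x 13 to 19) down to z = 124 mm: a hook open to +x between lip and foot. The bar goes in under the lip from +x, then the tag goes down 20. Origin: underside, below the hook's middle.
- tag_hook (a point): Middle of the underside of the tag's bridge (inside top of the hook), where the bar bears; when hung it lies 6 mm above the bar's axis.
- tag_grip (a point): Middle of the grip tab that stands on the tag's bridge: 10 mm thick (x), 40 mm wide (y), from z = 152 to 190 mm of the tag; this point is 16 mm below its top.
- caliper: Bystander, to be left alone: digital caliper, 150 mm long, 14 mm high, lying on the bench; origin at the underside of its middle.
- spray: Bystander, to be left alone: white spray bottle, 72 mm diameter, 200 mm tall; origin centre of underside.
- brush: Bystander, to be left alone: deburring brush, 170 mm long, lying; origin near the middle.
- jar: Bystander, to be left alone: amber jar, 56 mm diameter, 70 mm tall; origin centre of underside.
- wrench: Bystander, to be left alone: steel wrench, 180 mm, lying; origin near the middle.
- ring_gauge: Bystander, to be left alone: brass ring gauge, 60 mm diameter, 22 mm high; origin centre of underside.
Things that resemble listed ones, but are neither listed nor needed, are in the scene too. Leave any purple look-alike of the sleeve1 alone.

How it is judged:
On the way, in this order (a step that is already met when the one before it is completed fails the run):
1. the clamp lever is raised upright (1.3 rad or more) (value of joint clamp above 1.3 rad), for 0.2 s.
2. every sleeve stands fully down in a pocket of the nest, open end up (x of sleeve1 in the frame of nest between -0.012 and 0.012 m and y of sleeve1 in the frame of nest between -0.155 and 0.155 m and z of sleeve1 in the frame of nest between 0 and 0.012 m and angle between each of sleeve1, sleeve2, sleeve3, sleeve4, sleeve5's own z axis and vertical below 0.15 rad and x of sleeve2 in the frame of nest between -0.012 and 0.012 m and y of sleeve2 in the frame of nest between -0.155 and 0.155 m and z of sleeve2 in the frame of nest between 0 and 0.012 m and x of sleeve3 in the frame of nest between -0.012 and 0.012 m and y of sleeve3 in the frame of nest between -0.155 and 0.155 m and z of sleeve3 in the frame of nest between 0 and 0.012 m and x of sleeve4 in the frame of nest between -0.012 and 0.012 m and y of sleeve4 in the frame of nest between -0.155 and 0.155 m and z of sleeve4 in the frame of nest between 0 and 0.012 m and x of sleeve5 in the frame of nest between -0.012 and 0.012 m and y of sleeve5 in the frame of nest between -0.155 and 0.155 m and z of sleeve5 in the frame of nest between 0 and 0.012 m), for 0.2 s.
3. the clamp lever is lowered all the way (below 0.07 rad) with the sleeves in place (all of step 2 and value of joint clamp below 0.07 rad), for 0.2 s.
4. the tag hangs on the rail at the yellow band (within 25 mm along the bar) (y of tag_hook in the frame of rail_start between -0.025 and 0.025 m and x of tag_hook in the frame of rail_start between -0.009 and 0.009 m and z of tag_hook in the frame of rail_start between 0.002 and 0.013 m and angle between tag's own z axis and vertical below 0.25 rad), for 0.2 s.
At the end, for the whole second after the job is handed in: Every sleeve stands in a pocket (under 6 mm off its floor, tilt under 0.15 rad); clamp lever below 0.07 rad; the tag hangs on the bar, its hook within 12 mm of the red band's middle along the bar and 9 mm across, tilt under 0.25 rad; all at rest (all of step 3 and y of tag_hook in the frame of mark between -0.012 and 0.012 m and x of tag_hook in the frame of mark between -0.009 and 0.009 m and z of tag_hook in the frame of mark between 0.002 and 0.013 m and angle between tag's own z axis and vertical below 0.25 rad and linear speed of each of sleeve1, sleeve2, sleeve3, sleeve4, sleeve5, tag below 0.02 m/s); the robot touches nothing.
It fails at once if a bystander (caliper, spray, brush, jar, wrench, ring_gauge) is moved more than 50 mm (distance of any of caliper, spray, brush, jar, wrench, ring_gauge from where it was at the start of the episode above 0.05 m).
Of sleeve1, sleeve2, sleeve3, sleeve4, sleeve5 only 3 to 5 are there at a start; the rules pass over those that are not, and their reading is None.
At some moment in a run one of sleeve1, sleeve2, sleeve3, sleeve4, sleeve5 may be knocked a few centimetres aside while the robot is not near it.
It also fails if it takes over 210 s, if anything falls off the work surface, if the arm or the gripper's body presses on something with over 40 N, if the wrist force passes 120 N, or if a joint passes its speed limit or range.

## Working session

There is one attempt and no reset: what is moved stays moved. The work goes in short steps, Python scripts to look and compute and a tool call to move; the robot and the scene stay as the last step left them, time stands still between calls to the robot, and variables do not carry over. Pictures are saved under pics/ and viewed, at most 14 in all, crops included, and the job is handed in when it is done.

Besides the shell and the picture viewer there is one more tool, called in YAML: its name, and indented under it one key for each argument. step_arm: Moves the arm, as the interface text tells. Shift numbers are shares of 0.025 m and turn numbers shares of 0.1 rad, none past 1 either way. Its arguments: {"type":"object","properties":{"steps":{"type":"array"},"grip":{"type":"number"},"grip_force":{"type":"number"}},"required":["steps"]}

```bash
mkdir -p pics; cat > h.py <<'E'
from bench import *
import numpy as np, cv2
from scipy.spatial.transform import Rotation as R
def cam(n):
    c=camera(n); f=240/np.tan(np.radians(c["vfov"]/2)); z=c["z_map"]
    v,u=np.mgrid[:480,:640]
    p=np.stack([(u-c["cx"])/f*z,(v-c["cy"])/f*z,z],-1)
    Rm=cv2.Rodrigues(np.array(c["rvec"],float))[0]
    w=(p-np.array(c["tvec"]).ravel())@Rm
    w[z==0]=np.nan
    return c["frame"],w
def save(n,img,s=None):
    cv2.imwrite("pics/"+n,cv2.cvtColor(img,cv2.COLOR_RGB2BGR))
E
python3 - <<'E'
from h import *
for n in("top","scene"):
    f,w=cam(n); save(n+"0.png",f); np.savez(n+"0.npz",f=f,w=w)
    c=camera(n);print(n,c["vfov"],c["rvec"],c["tvec"])
print(observe())
E
```

```text
top 49.41258809811135 [ 2.10237745 -2.11030417  0.23265607] [-0.0162552   0.55776392  1.41421321]
scene 44.404970046124966 [ 2.15924253  0.69184965 -0.3216382 ] [-0.41999353 -0.10999857  1.55988932]
{'t': 0.2, 'q': array([-1.18989949,  0.46913301, -0.04859396,  1.53319336,  0.02409205,
        1.14096463, -0.08227733]), 'qd': array([-0.00046886, -0.00258242, -0.00221874, -0.00590621, -0.00079919,
        0.00069392, -0.00273688]), 'tau': array([ 8.34566017e-04, -5.10177076e+01, -4.61306353e-02, -2.37695575e+01,
        1.07410623e-02,  5.64890070e-03, -1.19656914e-06]), 'tool_pos': array([0.26878276, 0.61882626, 0.23068133]), 'orientation': array([ 2.03448521e-01,  9.79085486e-01, -5.46934947e-04, -1.04720314e-04]), 'contact_force': array([ 0.55042567,  0.36196486, -0.47597247]), 'torque': array([-0.02936076,  0.02144482,  0.03918987]), 'grip_force': 0.0, 'finger_gap': 1.0012420612176345}
```

View pics/top0.png

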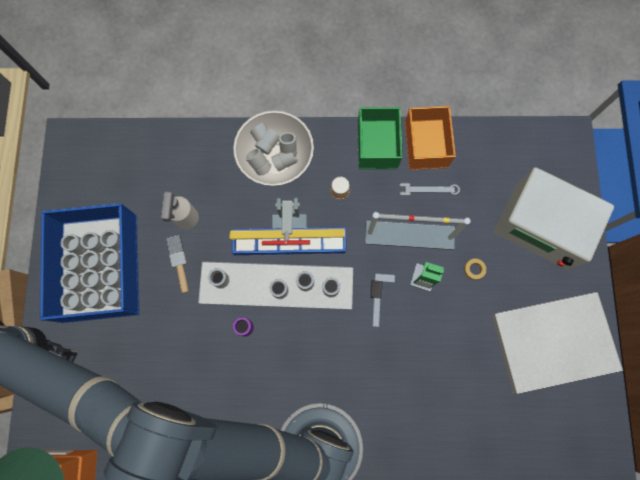

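View pics/scene0.png

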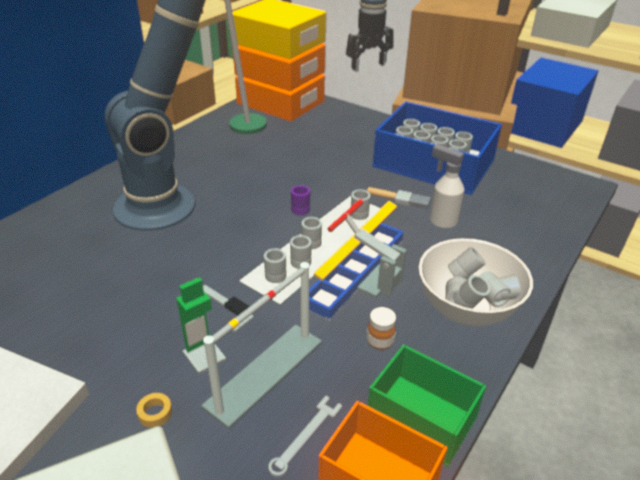

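The top view shows four sleeves on the paper at about (218,277), (279,288), (305,281) and (331,287), and a purple look-alike at (242,326). The nest and lever sit around (288,240), with the red handle at (286,243). The rail runs from (376,216) to (466,221), red band at (411,218) and yellow at (445,220), and the green tag is at (430,272). The scene view agrees.

```bash
cat >> h.py <<'E'
def sleeves(w,f=None,box=(0.3,0.75,-0.15,0.4),zr=(0.055,0.07),n=15):
    """cluster of rim points -> circle centre via minEnclosingCircle-like fit"""
    m=((w[...,2]>zr[0])&(w[...,2]<zr[1])&(w[...,0]>box[0])&(w[...,0]<box[1])&(w[...,1]>box[2])&(w[...,1]<box[3])).astype(np.uint8)
    k,l=cv2.connectedComponents(m)
    out=[]
    for i in range(1,k):
        p=w[l==i]
        if len(p)<n: continue
        (x,y),r=cv2.minEnclosingCircle(p[:,:2].astype(np.float32))
        v,u=np.argwhere(l==i).mean(0)
        out.append((len(p),round(x,4),round(y,4),round(r,4),round(float(p[:,2].mean()),3),int(u),int(v)))
    return out
def blob(f,w,col,uv=None):
    h=cv2.cvtColor(f,cv2.COLOR_RGB2HSV).astype(int); H,S,V=h[...,0],h[...,1],h[...,2]
    m={"red":((H<6)|(H>174))&(S>150)&(V>80),"yellow":(H>20)&(H<33)&(S>140)&(V>100),"blue":(H>105)&(H<125)&(S>150)&(V>60),"green":(H>50)&(H<75)&(S>120)&(V>50)}[col]
    if uv: 
        b=np.zeros_like(m); b[uv[1]:uv[3],uv[0]:uv[2]]=1; m&=b
    return w[m&~np.isnan(w[...,0])]
E
python3 - <<'E'
from h import *
np.set_printoptions(precision=4,suppress=True)
d=np.load("top0.npz");f,w=d["f"],d["w"]
for s in sleeves(w): print("slv",s)
def rep(n,p):
    print(n,len(p),"med",np.median(p,0),"min",p.min(0),"max",p.max(0))
    (c,sz,a)=cv2.minAreaRect(p[:,:2].astype(np.float32)); print("   rect",np.round(c,4),np.round(sz,4),round(a,2), 'pca',np.degrees(np.arctan2(*np.linalg.svd(p[:,:2]-p[:,:2].mean(0),full_matrices=False)[2][0])))
rep("handle",blob(f,w,"red",(240,220,340,260)))
rep("bar",blob(f,w,"yellow",(220,220,360,250)))
rep("nest",blob(f,w,"blue",(220,220,360,265)))
rep("mark",blob(f,w,"red",(400,205,425,230)))
rep("yel",blob(f,w,"yellow",(435,210,455,230)))
g=blob(f,w,"green",(400,250,460,300)); rep("tag",g); t=g[g[:,2]>.18]; rep("tagtop",t)
# rail bar
m=np.zeros((480,640),bool); m[205:230,370:475]=1
p=w[m]; p=p[(p[:,2]>.185)&(p[:,2]<.205)]; rep("railbar",p)
m=np.zeros((480,640),bool); m[255:300,400:450]=1
p=w[m]; q=p[(p[:,2]>.004)&(p[:,2]<.02)]; rep("tagfoot",q)
m=np.zeros((480,640),bool); m[215:255,360:460]=1
p=w[m]; q=p[(p[:,2]>.007)&(p[:,2]<.02)]; rep("railfoot",q)
d=np.load("scene0.npz");f,w=d["f"],d["w"]
for s in sleeves(w): print("slv",s)
rep("handle",blob(f,w,"red",(320,195,370,235)))
rep("bar",blob(f,w,"yellow",(310,200,400,280)))
rep("mark",blob(f,w,"red",(262,285,280,302)))
rep("yel",blob(f,w,"yellow",(225,315,245,332)))
g=blob(f,w,"green",(170,270,215,350)); rep("tag",g)
t=g[(g[:,2]>.155)]; rep("tab",t)
E
```

```text
slv (135, 0.7254, -0.0631, 0.0254, 0.066, 339, 186)
slv (37, 0.6356, 0.3784, 0.0302, 0.063, 188, 218)
slv (120, 0.4595, 0.2832, 0.0257, 0.062, 217, 277)
slv (110, 0.4511, 0.0386, 0.0253, 0.063, 304, 280)
slv (119, 0.4291, 0.1114, 0.0254, 0.063, 278, 287)
slv (114, 0.4325, -0.0346, 0.0249, 0.062, 331, 286)
slv (115, 0.3242, 0.2096, 0.0253, 0.062, 241, 326)
handle 144 med [0.5378 0.0944 0.1526] min [0.5325 0.0268 0.1464] max [0.5441 0.1488 0.1596]
   rect [0.5381 0.0878] [0.0103 0.122 ] 1.46 pca -1.075207976186678
bar 683 med [0.572  0.1028 0.105 ] min [ 0.5599 -0.0651 -0.0064] max [0.6051 0.2641 0.1162]
   rect [0.5724 0.1005] [0.3309 0.0432] 86.17 pca -0.7501726158753248
nest 290 med [0.5378 0.1128 0.0301] min [ 0.5329 -0.073   0.0121] max [0.5721 0.248  0.0387]
   rect [0.554  0.0874] [0.0386 0.3207] 0.73 pca -179.28525728976268
mark 17 med [ 0.5913 -0.2431  0.196 ] min [ 0.5883 -0.2466  0.1871] max [ 0.5969 -0.236   0.2016]
   rect [ 0.5927 -0.2415] [0.0106 0.0084] 87.17 pca -5.90620197395984
yel 8 med [ 0.5829 -0.3315  0.1944] min [ 0.58   -0.3341  0.1924] max [ 0.5915 -0.3291  0.
[... 1737 characters left out ...]
10.56 pca 178.95682128538837
mark 30 med [ 0.5982 -0.2437  0.1952] min [ 0.5941 -0.2493  0.1921] max [ 0.6019 -0.2371  0.1977]
   rect [ 0.5976 -0.2431] [0.0074 0.0125] 6.06 pca 173.8177614371956
yel 54 med [ 0.591  -0.3329  0.1956] min [ 0.5832 -0.3404  0.1892] max [ 0.5962 -0.3255  0.1994]
   rect [ 0.5894 -0.3326] [0.0128 0.0132] 76.13 pca 153.3494397620485
tag 1084 med [ 0.4649 -0.3081  0.1515] min [ 0.4355 -0.3295  0.0091] max [ 0.4857 -0.2745  0.1932]
   rect [ 0.4622 -0.3009] [0.0509 0.0407] 69.72 pca 48.27388665058413
tab 388 med [ 0.4627 -0.3028  0.1769] min [ 0.444  -0.3207  0.1551] max [ 0.4718 -0.2819  0.1932]
   rect [ 0.4608 -0.3012] [0.0415 0.0164] 62.9 pca -159.90337869135945
```

```bash
python3 - <<'E'
import cv2,numpy as np
a=np.load("top0.npz")["f"][190:310,360:480]; b=np.load("scene0.npz")["f"][250:380,150:320]
a=cv2.resize(a,(400,400),interpolation=2); b=cv2.resize(b,(523,400),interpolation=2)[:, :400]
cv2.imwrite("pics/tagcrop.png",np.hstack([a,b])[...,::-1])
E
```

```text
(no output)
```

View pics/tagcrop.png

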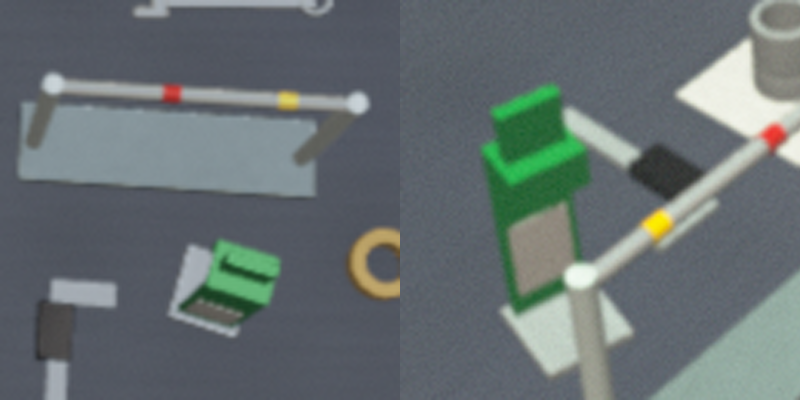

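The crop confirms the tag: it is yawed about -20° and its hook opens away from the robot (+x). I'll align the tool and move above the handle.

step_arm:
  steps:
    - [[0,0,0,0,0,1],[0,0,0,0,0,1],[0,0,0,0,0,1],[0,0,0,0,0,1],[0,0,0,0,0,1]]

```text
t: 0.62
tool_pos: [0.2689, 0.619, 0.231]
orientation: [0.442, 0.897, -0.0, -0.0]
contact_force: [-0.8, -0.3, 0.7]
finger_gap: 0.994
grip_force: 0.0
```

step_arm:
  steps:
    - [[0,0,0,0,0,1],[0,0,0,0,0,1],[0,0,0,0,0,1],[0,0,0,0,0,1],[0,0,0,0,0,1]]

```text
t: 1.03
tool_pos: [0.2688, 0.619, 0.231]
orientation: [0.65, 0.76, -0.0, 0.0]
contact_force: [-0.8, 0.5, 0.3]
finger_gap: 1.001
grip_force: 0.0
```

step_arm:
  steps:
    - [[0,0,0,0,0,1],[0,0,0,0,0,0.5],[-1,0.5,0,0,0,0],[-1,0.5,0,0,0,0],[-1,0.5,0,0,0,0]]

```text
t: 1.45
tool_pos: [0.3071, 0.5438, 0.2308]
orientation: [0.703, 0.711, -0.0, 0.0]
contact_force: [0.4, -0.0, 0.3]
finger_gap: 1.0
grip_force: 0.0
```

step_arm:
  steps:
    - [[-1,0.55,0,0,0,0],[-1,0.55,0,0,0,0],[-1,0.55,0,0,0,0],[-1,0.55,0,0,0,0],[-1,0.55,0,0,0,0]]

```text
t: 1.87
tool_pos: [0.3777, 0.419, 0.2312]
orientation: [0.703, 0.711, -0.0, -0.0]
contact_force: [-0.6, 0.7, 0.4]
finger_gap: 1.0
grip_force: 0.0
```

step_arm:
  steps:
    - [[-1,0.55,0,0,0,0],[-1,0.55,0,0,0,0],[-1,0.55,0,0,0,0],[-1,0.55,0,0,0,0],[-1,0.55,0,0,0,0]]

```text
t: 2.28
tool_pos: [0.4478, 0.2948, 0.2313]
orientation: [0.703, 0.711, 0.0, -0.0]
contact_force: [0.3, 1.3, -0.8]
finger_gap: 0.998
grip_force: 0.0
```

step_arm:
  steps:
    - [[-1,0.55,0,0,0,0],[-1,0.55,0,0,0,0],[-1,0.55,0,0,0,0],[-1,0.55,0,0,0,0],[-1,0.55,0,0,0,0]]

```text
t: 2.7
tool_pos: [0.5179, 0.1706, 0.2313]
orientation: [0.703, 0.711, 0.0, -0.0]
contact_force: [0.9, 0.2, -0.1]
finger_gap: 1.004
grip_force: 0.0
```

step_arm:
  steps:
    - [[-0.9,0.47,0,0,0,0],[-0.9,0.47,0,0,0,0],[0,0,1,0,0,0],[0,0,1,0,0,0],[0,0,1,0,0,0]]

```text
t: 3.12
tool_pos: [0.542, 0.1266, 0.1558]
orientation: [0.704, 0.711, 0.001, 0.0]
contact_force: [0.1, 0.0, -1.4]
finger_gap: 0.998
grip_force: 0.0
```

step_arm:
  steps:
    - [[0,0,0.5,0,0,0],[0,0,0.4,0,0,0],[0,0,0,0,0,0]]

```text
t: 3.37
tool_pos: [0.5402, 0.1269, 0.1318]
orientation: [0.703, 0.711, -0.002, -0.001]
contact_force: [-0.6, 0.5, -0.1]
finger_gap: 1.0
grip_force: 0.0
```

step_arm:
  steps:
    - [[0,0,0,0,0,0],[0,0,0,0,0,0],[0,0,0,0,0,0],[0,0,0,0,0,0],[0,0,0,0,0,0]]
  grip: 5
  grip_force: 25

```text
t: 3.78
tool_pos: [0.542, 0.1273, 0.1346]
orientation: [0.703, 0.711, 0.001, 0.0]
contact_force: [-0.8, -0.4, 0.1]
finger_gap: 0.3
grip_force: 0.0
```

step_arm:
  steps:
    - [[0,0,0,0,0,0],[0,0,0,0,0,0],[0,0,0,0,0,0],[0,0,0,0,0,0],[0,0,0,0,0,0]]

```text
t: 4.2
tool_pos: [0.538, 0.1272, 0.1334]
orientation: [0.703, 0.711, -0.003, -0.003]
contact_force: [-8.0, -0.3, 4.9]
finger_gap: 0.15
grip_force: 26.7
```

```bash
python3 - <<'E'
import numpy as np
r=.1383; ph=np.r_[np.arange(.47,1.74,.1),1.74]
x=-r*np.cos(ph); z=r*np.sin(ph)
for a,b,c in zip(ph[1:],np.diff(x)/.025,-np.diff(z)/.025): print(round(a,2),round(b,2),round(c,2))
E
```

```text
0.57 0.27 -0.48
0.67 0.32 -0.45
0.77 0.36 -0.42
0.87 0.4 -0.38
0.97 0.44 -0.34
1.07 0.47 -0.29
1.17 0.5 -0.24
1.27 0.52 -0.19
1.37 0.54 -0.14
1.47 0.55 -0.08
1.57 0.55 -0.03
1.67 0.55 0.03
1.74 0.38 0.05
```

step_arm:
  steps:
    - [[0,0.25,-0.48,0,0,0],[0,0.32,-0.45,0,0,0],[0,0.36,-0.42,0,0,0],[0,0.4,-0.38,0,0,0],[0,0.44,-0.34,0,0,0]]

```text
t: 4.62
tool_pos: [0.5783, 0.1278, 0.1851]
orientation: [0.703, 0.711, -0.007, -0.007]
contact_force: [-18.9, -0.3, 14.7]
finger_gap: 0.153
grip_force: 26.2
```

step_arm:
  steps:
    - [[0,0.47,-0.29,0,0,0],[0,0.5,-0.24,0,0,0],[0,0.52,-0.19,0,0,0],[0,0.54,-0.14,0,0,0],[0,0,0,0,0,0]]

```text
t: 5.03
tool_pos: [0.6379, 0.1286, 0.2085]
orientation: [0.703, 0.711, 0.001, 0.0]
contact_force: [-0.7, 0.9, 6.6]
finger_gap: 0.151
grip_force: 26.9
```

step_arm:
  steps:
    - [[0,0.55,-0.08,0,0,0],[0,0.55,-0.03,0,0,0],[0,0.55,0.03,0,0,0],[0,0.3,0.04,0,0,0],[0,0,0,0,0,0]]

```text
t: 5.45
tool_pos: [0.6865, 0.1293, 0.2081]
orientation: [0.703, 0.711, 0.001, 0.0]
contact_force: [1.6, 1.7, 1.0]
finger_gap: 0.149
grip_force: 26.6
```

```bash
python3 - <<'E'
from h import *
f,w=cam("top"); save("top1.png",f[150:330,180:480].repeat(2,0).repeat(2,1))
np.savez("top1.npz",f=f,w=w)
f,w=cam("scene");np.savez("scene1.npz",f=f,w=w)
print(observe()["tool_pos"],observe()["contact_force"])
p=blob(f,w,"red",(300,120,480,280));p=p[p[:,2]>.1]; print(len(p),np.median(p,0),p.min(0),p.max(0))
E
```

```text
[0.68608554 0.12924446 0.20820274] [1.26741357 2.71585143 1.57011802]
218 [0.69116007 0.07213673 0.22696054] [0.68068329 0.0215312  0.21729931] [0.69638049 0.13577447 0.23089609]
```

View pics/top1.png

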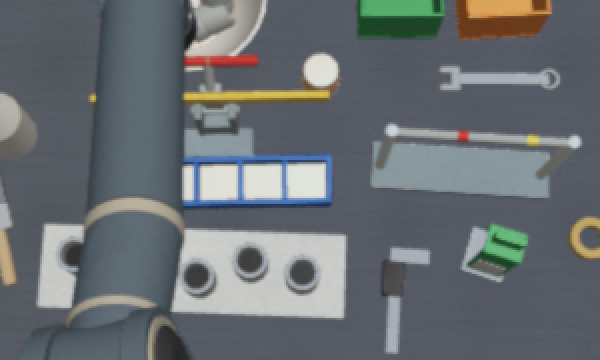

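step_arm:
  steps:
    - [[0,0,0,0,0,0],[0,0,0,0,0,0],[0,0,0,0,0,0],[0,0,-0.5,0,0,0],[0,0,-1,0,0,0]]
  grip: 60

```text
t: 5.97
tool_pos: [0.6832, 0.1284, 0.243]
orientation: [0.703, 0.711, -0.003, -0.002]
contact_force: [-0.2, 0.5, 0.2]
finger_gap: 0.703
grip_force: 0.0
```

step_arm:
  steps:
    - [[0,0,-1,0,0,0],[0.3,-0.8,-1,0,0,0],[0.8,-1,0,0,0,0],[0.8,-1,0,0,0,0],[0.8,-1,0,0,0,0]]
  grip: 75

```text
t: 6.38
tool_pos: [0.5889, 0.1952, 0.2972]
orientation: [0.704, 0.71, 0.001, 0.0]
contact_force: [-0.0, 0.0, -0.4]
finger_gap: 0.876
grip_force: 0.0
```

step_arm:
  steps:
    - [[0.8,-1,0,0,0,0],[0.8,-1,0,0,0,0],[0.8,-1,0,0,0,0],[0.8,-1,0,0,0,0],[0.8,-1,0,0,0,0]]

```text
t: 6.8
tool_pos: [0.4624, 0.2942, 0.2967]
orientation: [0.703, 0.711, 0.001, 0.0]
contact_force: [0.2, 0.7, 0.2]
finger_gap: 0.876
grip_force: 0.0
```

```bash
python3 - <<'E'
from h import *
np.set_printoptions(precision=4,suppress=True)
print(observe()["tool_pos"],observe()["contact_force"])
for n,bx in (("top",(230,215,352,265)),("scene",(295,215,410,320))):
    f,w=cam(n); np.savez(n+"2.npz",f=f,w=w); save(n+"2.png",f)
    for s in sleeves(w,box=(.38,.5,-.1,.35)): print(n,s)
    p=blob(f,w,"blue",bx); q=p[abs(p[:,2]-.032)<.004]; 
    c,sz,a=cv2.minAreaRect(q[:,:2].astype(np.float32)); print(n,len(p),len(q),np.median(q,0),np.round(c,4),np.round(sz,4),a)
    lo,hi=np.percentile(q,[1,99],axis=0); print(lo,hi)
    r=blob(f,w,"red"); r=r[(r[:,2]>.2)&(r[:,1]>0)]; print("handle",np.median(r,0),r.min(0),r.max(0))
E
```

```text
[0.4624 0.2942 0.2967] [0.2483 0.6736 0.2217]
top (119, 0.4602, 0.2835, 0.0254, 0.063, 216, 277)
top (111, 0.4502, 0.038, 0.0251, 0.063, 304, 280)
top (118, 0.4287, 0.1112, 0.0254, 0.062, 278, 287)
top (114, 0.4329, -0.0348, 0.0249, 0.063, 331, 286)
top 602 414 [0.5976 0.1208 0.0314] [0.5706 0.0871] [0.073  0.3224] 0.6679520010948181
[ 0.5334 -0.0725  0.0281] [0.6072 0.2479 0.0358]
handle [0.6846 0.0792 0.226 ] [0.6791 0.0251 0.219 ] [0.6922 0.1508 0.2337]
scene (168, 0.4631, 0.2845, 0.0284, 0.061, 360, 195)
scene (181, 0.4324, 0.1119, 0.0286, 0.062, 311, 223)
scene (208, 0.4538, 0.0387, 0.0268, 0.062, 300, 242)
scene (216, 0.4349, -0.0349, 0.0266, 0.062, 274, 256)
scene 606 547 [0.5729 0.0478 0.0314] [0.5754 0.0847] [0.0725 0.3276] 0.6294934749603271
[ 0.5397 -0.0773  0.0282] [0.6121 0.2383 0.0355]
handle [0.6912 0.0768 0.2263] [0.6845 0.0216 0.2168] [0.6961 0.1537 0.2313]
```

step_arm:
  steps:
    - [[-0.43,-0.06,1,0,0,0],[0,0,1,0,0,0],[0,0,1,0,0,0],[0,0,1,0,0,0],[0,0,1,0,0,0]]
  grip: 80

```text
t: 7.32
tool_pos: [0.4629, 0.2825, 0.1705]
orientation: [0.704, 0.711, 0.001, 0.0]
contact_force: [-0.8, 0.4, -0.3]
finger_gap: 0.933
grip_force: 0.0
```

step_arm:
  steps:
    - [[0,0,1,0,0,0],[0,0,1,0,0,0],[0,0,1,0,0,0],[0,0,1,0,0,0],[0,0,1,0,0,0]]

```text
t: 7.73
tool_pos: [0.4633, 0.2827, 0.0453]
orientation: [0.703, 0.711, 0.001, 0.0]
contact_force: [-0.8, -0.3, 0.3]
finger_gap: 0.933
grip_force: 0.0
```

step_arm:
  steps:
    - [[0,0,0.5,0,0,0],[0,0,0,0,0,0],[0,0,0,0,0,0]]

```text
t: 7.98
tool_pos: [0.4628, 0.2826, 0.0333]
orientation: [0.703, 0.711, -0.0, 0.0]
contact_force: [0.1, 0.2, 0.4]
finger_gap: 0.941
grip_force: 0.0
```

step_arm:
  steps:
    - [[0,0,0,0,0,0],[0,0,0,0,0,0],[0,0,0,0,0,0],[0,0,0,0,0,0],[0,0,0,0,0,0]]
  grip: 40
  grip_force: 50

```text
t: 8.4
tool_pos: [0.463, 0.2837, 0.0347]
orientation: [0.703, 0.711, 0.001, -0.0]
contact_force: [-0.5, -0.2, 5.6]
finger_gap: 0.57
grip_force: 51.5
```

step_arm:
  steps:
    - [[0,0,0,0,0,0],[0,0,0,0,0,0],[0,0,-0.5,0,0,0],[0,0,-1,0,0,0],[0,0,-1,0,0,0]]

```text
t: 8.82
tool_pos: [0.4613, 0.2824, 0.096]
orientation: [0.703, 0.711, -0.001, -0.0]
contact_force: [-0.1, -0.5, -2.4]
finger_gap: 0.57
grip_force: 52.3
```

step_arm:
  steps:
    - [[-0.56,0.85,0,0,0,0],[-0.56,0.85,0,0,0,0],[-0.56,0.85,0,0,0,0],[-0.56,0.85,0,0,0,0],[-0.56,0.85,0,0,0,0]]

```text
t: 9.23
tool_pos: [0.5698, 0.2135, 0.0961]
orientation: [0.703, 0.711, 0.0, -0.0]
contact_force: [-0.2, -0.3, -1.3]
finger_gap: 0.567
grip_force: 52.4
```

step_arm:
  steps:
    - [[0,0,0,0,0,0],[0,0,0,0,0,0],[0,0,0,0,0,0],[0,0,0,0,0,0]]

```text
t: 9.57
tool_pos: [0.568, 0.2152, 0.0955]
orientation: [0.703, 0.712, -0.0, -0.001]
contact_force: [0.0, 0.1, -3.9]
finger_gap: 0.568
grip_force: 52.6
```

```bash
cat >> h.py <<'E'
def held():
    """held sleeve rim centre vs nest, top camera"""
    np.set_printoptions(precision=4,suppress=True)
    print(observe()["tool_pos"])
    f,w=cam("top")
    for s in sleeves(w,box=(.38,.65,-.12,.35)): print(s)
    return f,w
E
python3 - <<'E'
from h import *
f,w=held(); save("top3.png",f[200:320,200:360].repeat(4,0).repeat(4,1))
f,w=cam("scene"); save("scene3.png",f[130:310,230:430].repeat(3,0).repeat(3,1))
for s in sleeves(w,box=(.5,.65,.15,.3),zr=(.06,.13)): print(s)
E
```

```text
[0.568  0.2152 0.0955]
(109, 0.4503, 0.0382, 0.0254, 0.062, 304, 280)
(118, 0.4289, 0.1116, 0.0251, 0.062, 278, 287)
(110, 0.4327, -0.0345, 0.025, 0.063, 331, 286)
(620, 0.5696, 0.2124, 0.0385, 0.107, 383, 208)
```

View pics/scene3.png

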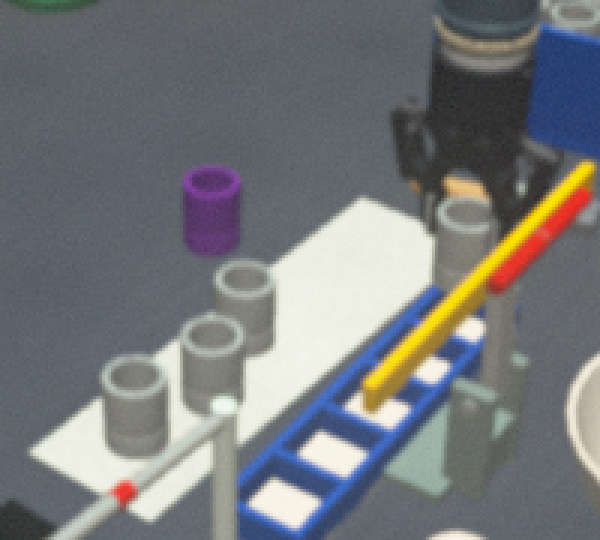

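The lever is upright and the first sleeve is held above the end pocket; the other three stand unmoved on the paper. I'll lower it.

step_arm:
  steps:
    - [[0,0,0.5,0,0,0],[0,0,0.5,0,0,0],[0,0,0.3,0,0,0],[0,0,0.3,0,0,0],[0,0,0,0,0,0]]

```text
t: 10.08
tool_pos: [0.568, 0.2138, 0.0532]
orientation: [0.703, 0.711, -0.002, -0.0]
contact_force: [0.1, -0.4, -3.0]
finger_gap: 0.57
grip_force: 52.3
```

step_arm:
  steps:
    - [[0,0,0.2,0,0,0],[0,0,0.2,0,0,0],[0,0,0.15,0,0,0],[0,0,0,0,0,0]]

```text
t: 10.42
tool_pos: [0.569, 0.214, 0.0412]
orientation: [0.703, 0.711, -0.0, -0.0]
contact_force: [0.6, 0.0, -2.4]
finger_gap: 0.573
grip_force: 52.5
```

step_arm:
  steps:
    - [[0,0,0,0,0,0],[0,0,0,0,0,0],[0,0,0,0,0,0],[0,0,0,0,0,0],[0,0,-0.3,0,0,0]]
  grip: 80

```text
t: 10.83
tool_pos: [0.5683, 0.214, 0.0487]
orientation: [0.703, 0.711, -0.001, -0.0]
contact_force: [-0.6, 0.8, -1.4]
finger_gap: 0.938
grip_force: 0.0
```

step_arm:
  steps:
    - [[0,0,-0.7,0,0,0],[0,0,-1,0,0,0],[0,0,-1,0,0,0],[0,0,-1,0,0,0],[-0.44,-0.65,0,0,0,0]]

```text
t: 11.25
tool_pos: [0.5586, 0.2061, 0.148]
orientation: [0.703, 0.712, 0.007, 0.002]
contact_force: [0.5, 0.3, 0.7]
finger_gap: 0.937
grip_force: 0.0
```

step_arm:
  steps:
    - [[-0.72,-1,0,0,0,0],[-0.72,-1,0,0,0,0],[-0.72,-1,0,0,0,0],[-0.72,-1,0,0,0,0],[-0.72,-1,0,0,0,0]]

```text
t: 11.67
tool_pos: [0.428, 0.1108, 0.1424]
orientation: [0.703, 0.711, 0.001, 0.0]
contact_force: [-0.3, -0.6, 0.9]
finger_gap: 0.937
grip_force: 0.0
```

step_arm:
  steps:
    - [[0,0,0,0,0,0],[0,0,0,0,0,0],[0,0,0,0,0,0]]

```text
t: 11.92
tool_pos: [0.4301, 0.1122, 0.1427]
orientation: [0.703, 0.711, 0.001, 0.0]
contact_force: [-0.0, 0.2, -0.1]
finger_gap: 0.934
grip_force: 0.0
```

```bash
python3 - <<'E'
from h import *
held()
f,w=cam("scene")
for s in sleeves(w,box=(.38,.65,-.12,.35),zr=(.055,.075)): print(s)
E
```

```text
[0.4301 0.1122 0.1427]
(79, 0.5679, 0.2148, 0.0249, 0.066, 241, 237)
(19, 0.5543, 0.1977, 0.0101, 0.065, 248, 243)
(109, 0.4507, 0.0378, 0.0252, 0.063, 304, 279)
(109, 0.4326, -0.0347, 0.0253, 0.063, 331, 286)
(143, 0.5713, 0.2158, 0.0275, 0.065, 380, 220)
(180, 0.4297, 0.1104, 0.0278, 0.062, 311, 223)
(208, 0.451, 0.0393, 0.029, 0.062, 300, 242)
(214, 0.4361, -0.0339, 0.0265, 0.062, 274, 256)
```

step_arm:
  steps:
    - [[0,0,1,0,0,0],[0,0,1,0,0,0],[0,0,1,0,0,0],[0,0,0.8,0,0,0],[0,0,0.5,0,0,0]]

```text
t: 12.43
tool_pos: [0.429, 0.1121, 0.0322]
orientation: [0.703, 0.711, -0.001, -0.0]
contact_force: [-0.7, 1.1, -0.3]
finger_gap: 0.936
grip_force: 0.0
```

step_arm:
  steps:
    - [[0,0,0,0,0,0],[0,0,0,0,0,0],[0,0,0,0,0,0],[0,0,0,0,0,0],[0,0,0,0,0,0]]
  grip: 40

```text
t: 12.85
tool_pos: [0.4294, 0.1119, 0.0349]
orientation: [0.703, 0.711, 0.001, 0.0]
contact_force: [-0.3, -0.9, -3.6]
finger_gap: 0.571
grip_force: 52.1
```

step_arm:
  steps:
    - [[0,0,0,0,0,0],[0,0,0,0,0,0],[0,0,-0.5,0,0,0],[0,0,-1,0,0,0],[0,0,-1,0,0,0]]

```text
t: 13.27
tool_pos: [0.4279, 0.1111, 0.0969]
orientation: [0.703, 0.711, -0.001, -0.0]
contact_force: [1.4, 0.3, -3.1]
finger_gap: 0.572
grip_force: 52.9
```

step_arm:
  steps:
    - [[0.25,0.94,0,0,0,0],[0.25,0.94,0,0,0,0],[0.25,0.94,0,0,0,0],[0.25,0.94,0,0,0,0],[0.25,0.94,0,0,0,0]]

```text
t: 13.68
tool_pos: [0.5467, 0.1445, 0.0967]
orientation: [0.703, 0.711, -0.0, -0.0]
contact_force: [-0.6, 0.5, -3.7]
finger_gap: 0.57
grip_force: 53.2
```

step_arm:
  steps:
    - [[0.25,0.94,0,0,0,0],[0,0,0,0,0,0],[0,0,0,0,0,0],[0,0,0,0,0,0]]

```text
t: 14.02
tool_pos: [0.5682, 0.1502, 0.0961]
orientation: [0.703, 0.711, -0.001, -0.001]
contact_force: [-0.6, -0.1, -4.2]
finger_gap: 0.569
grip_force: 53.3
```

step_arm:
  steps:
    - [[0,0.04,0.5,0,0,0],[0,0,0.5,0,0,0],[0,0,0.3,0,0,0],[0,0,0.3,0,0,0],[0,0,0,0,0,0]]

```text
t: 14.43
tool_pos: [0.5691, 0.1503, 0.0545]
orientation: [0.703, 0.711, -0.002, -0.001]
contact_force: [0.5, -0.4, -3.2]
finger_gap: 0.572
grip_force: 53.1
```

step_arm:
  steps:
    - [[0,0,0.2,0,0,0],[0,0,0.2,0,0,0],[0,0,0.15,0,0,0],[0,0,0,0,0,0]]

```text
t: 14.77
tool_pos: [0.57, 0.1506, 0.0423]
orientation: [0.703, 0.711, -0.001, -0.0]
contact_force: [0.4, -0.5, -4.6]
finger_gap: 0.57
grip_force: 53.1
```

step_arm:
  steps:
    - [[0,0,0,0,0,0],[0,0,0,0,0,0],[0,0,0,0,0,0],[0,0,0,0,0,0],[0,0,-0.3,0,0,0]]
  grip: 80

```text
t: 15.18
tool_pos: [0.5699, 0.1506, 0.0501]
orientation: [0.703, 0.711, -0.001, -0.0]
contact_force: [-0.1, -0.2, -0.2]
finger_gap: 0.939
grip_force: 0.0
```

step_arm:
  steps:
    - [[0,0,-0.7,0,0,0],[0,0,-1,0,0,0],[0,0,-1,0,0,0],[0,0,-1,0,0,0],[0,0,0,0,0,0]]

```text
t: 15.6
tool_pos: [0.5741, 0.1513, 0.149]
orientation: [0.703, 0.711, 0.005, 0.002]
contact_force: [0.0, 0.3, 0.8]
finger_gap: 0.933
grip_force: 0.0
```

step_arm:
  steps:
    - [[-0.89,-0.97,0,0,0,0],[-0.89,-0.97,0,0,0,0],[-0.89,-0.97,0,0,0,0],[-0.89,-0.97,0,0,0,0],[-0.89,-0.97,0,0,0,0]]

```text
t: 16.02
tool_pos: [0.4493, 0.0371, 0.1433]
orientation: [0.703, 0.711, 0.0, 0.0]
contact_force: [0.1, -1.1, -0.2]
finger_gap: 0.934
grip_force: 0.0
```

step_arm:
  steps:
    - [[0,0,0,0,0,0],[0,0,0,0,0,0],[0,0,0,0,0,0]]

```text
t: 16.27
tool_pos: [0.4513, 0.0385, 0.1436]
orientation: [0.703, 0.711, 0.001, 0.0]
contact_force: [0.3, -0.3, 0.9]
finger_gap: 0.937
grip_force: 0.0
```

```bash
python3 - <<'E'
from h import *
held()
f,w=cam("scene")
for s in sleeves(w,box=(.38,.65,-.12,.35),zr=(.055,.075)): print(s)
E
```

```text
[0.4513 0.0385 0.1436]
(48, 0.5721, 0.22, 0.023, 0.066, 239, 234)
(58, 0.57, 0.1493, 0.0256, 0.065, 266, 236)
(53, 0.5653, 0.2116, 0.024, 0.065, 246, 243)
(30, 0.5551, 0.1551, 0.02, 0.066, 262, 244)
(112, 0.4324, -0.0354, 0.0249, 0.063, 331, 286)
(296, 0.5697, 0.1814, 0.0598, 0.065, 373, 226)
(211, 0.454, 0.0398, 0.0279, 0.062, 300, 242)
(225, 0.4366, -0.0342, 0.0274, 0.061, 274, 256)
```

step_arm:
  steps:
    - [[0,0,1,0,0,0],[0,0,1,0,0,0],[0,0,1,0,0,0],[0,0,0.8,0,0,0],[0,0,0.54,0,0,0]]

```text
t: 16.78
tool_pos: [0.4504, 0.0389, 0.0324]
orientation: [0.703, 0.712, -0.001, -0.001]
contact_force: [-0.2, 0.4, -0.2]
finger_gap: 0.934
grip_force: 0.0
```

step_arm:
  steps:
    - [[0,0,0,0,0,0],[0,0,0,0,0,0],[0,0,0,0,0,0],[0,0,0,0,0,0],[0,0,0,0,0,0]]
  grip: 40

```text
t: 17.2
tool_pos: [0.4511, 0.0384, 0.0352]
orientation: [0.703, 0.711, 0.001, 0.0]
contact_force: [0.2, -0.4, -2.9]
finger_gap: 0.573
grip_force: 51.9
```

step_arm:
  steps:
    - [[0,0,0,0,0,0],[0,0,0,0,0,0],[0,0,-0.5,0,0,0],[0,0,-1,0,0,0],[0,0,-1,0,0,0]]

```text
t: 17.62
tool_pos: [0.4494, 0.0378, 0.0971]
orientation: [0.703, 0.711, -0.001, -0.001]
contact_force: [0.6, 0.3, -2.2]
finger_gap: 0.567
grip_force: 52.5
```

step_arm:
  steps:
    - [[0.38,0.96,0,0,0,0],[0.38,0.96,0,0,0,0],[0.38,0.96,0,0,0,0],[0.38,0.96,0,0,0,0],[0.38,0.96,0,0,0,0]]

```text
t: 18.03
tool_pos: [0.5707, 0.0875, 0.097]
orientation: [0.703, 0.711, -0.0, -0.0]
contact_force: [0.2, -0.0, -2.7]
finger_gap: 0.567
grip_force: 52.8
```

step_arm:
  steps:
    - [[0,0,0,0,0,0],[0,0,0,0,0,0],[0,0,0,0,0,0],[0,0,0,0,0,0]]

```text
t: 18.37
tool_pos: [0.5686, 0.0862, 0.0967]
orientation: [0.703, 0.711, -0.001, -0.001]
contact_force: [-0.4, -0.6, -3.6]
finger_gap: 0.568
grip_force: 52.9
```

step_arm:
  steps:
    - [[0,0.03,0.5,0,0,0],[0,0,0.5,0,0,0],[0,0,0.3,0,0,0],[0,0,0.3,0,0,0],[0,0,0,0,0,0]]

```text
t: 18.78
tool_pos: [0.5697, 0.0867, 0.0549]
orientation: [0.703, 0.711, -0.001, -0.001]
contact_force: [-0.0, -0.0, -2.6]
finger_gap: 0.57
grip_force: 52.6
```

step_arm:
  steps:
    - [[0,0,0.2,0,0,0],[0,0,0.2,0,0,0],[0,0,0.17,0,0,0],[0,0,0,0,0,0]]

```text
t: 19.12
tool_pos: [0.57, 0.0869, 0.0418]
orientation: [0.703, 0.711, -0.001, -0.001]
contact_force: [-0.1, 0.2, -2.4]
finger_gap: 0.568
grip_force: 52.7
```

step_arm:
  steps:
    - [[0,0,0,0,0,0],[0,0,0,0,0,0],[0,0,0,0,0,0],[0,0,0,0,0,0],[0,0,-0.3,0,0,0]]
  grip: 68

```text
t: 19.53
tool_pos: [0.57, 0.0869, 0.0498]
orientation: [0.703, 0.711, -0.001, -0.001]
contact_force: [-0.5, -0.3, 0.6]
finger_gap: 0.794
grip_force: 0.0
```

step_arm:
  steps:
    - [[0,0,-0.7,0,0,0],[0,0,-1,0,0,0],[0,0,-1,0,0,0],[0,0,-1,0,0,0],[0,0,0,0,0,0]]

```text
t: 19.95
tool_pos: [0.5743, 0.0871, 0.1486]
orientation: [0.703, 0.711, 0.004, 0.003]
contact_force: [1.1, -0.3, 0.6]
finger_gap: 0.796
grip_force: 0.0
```

step_arm:
  steps:
    - [[-0.8,-0.92,0,0,0,0],[-0.8,-0.92,0,0,0,0],[-0.8,-0.92,0,0,0,0],[-0.8,-0.92,0,0,0,0],[-0.8,-0.92,0,0,0,0]]
  grip: 80

```text
t: 20.37
tool_pos: [0.4557, -0.0152, 0.143]
orientation: [0.703, 0.711, 0.0, 0.0]
contact_force: [-0.1, -0.9, 0.3]
finger_gap: 0.937
grip_force: 0.0
```

step_arm:
  steps:
    - [[-0.8,-0.92,0,0,0,0],[0,0,0,0,0,0],[0,0,0,0,0,0],[0,0,0,0,0,0]]

```text
t: 20.7
tool_pos: [0.4349, -0.0342, 0.1433]
orientation: [0.703, 0.711, 0.001, 0.0]
contact_force: [0.4, 0.2, -0.8]
finger_gap: 0.942
grip_force: 0.0
```

```bash
python3 - <<'E'
from h import *
held()
f,w=cam("scene")
for s in sleeves(w,box=(.38,.65,-.12,.35),zr=(.055,.075)): print(s)
E
```

```text
[ 0.4349 -0.0342  0.1433]
(99, 0.5678, 0.214, 0.0258, 0.065, 242, 239)
(34, 0.5771, 0.1445, 0.0219, 0.065, 268, 233)
(53, 0.5702, 0.0848, 0.0247, 0.066, 290, 235)
(15, 0.5803, 0.1673, 0.0085, 0.063, 259, 234)
(39, 0.5644, 0.1514, 0.0234, 0.065, 264, 244)
(21, 0.5467, 0.0847, 0.0125, 0.065, 288, 246)
(458, 0.5664, 0.1495, 0.0903, 0.066, 365, 234)
(216, 0.4337, -0.0342, 0.0278, 0.061, 274, 256)
```

step_arm:
  steps:
    - [[0,0,1,0,0,0],[0,0,1,0,0,0],[0,0,1,0,0,0],[0,0,0.8,0,0,0],[0,0,0.53,0,0,0]]

```text
t: 21.22
tool_pos: [0.434, -0.0337, 0.0324]
orientation: [0.702, 0.712, -0.001, -0.001]
contact_force: [-0.1, -0.1, -0.2]
finger_gap: 0.936
grip_force: 0.0
```

step_arm:
  steps:
    - [[0,0,0,0,0,0],[0,0,0,0,0,0],[0,0,0,0,0,0],[0,0,0,0,0,0],[0,0,0,0,0,0]]
  grip: 40

```text
t: 21.63
tool_pos: [0.4348, -0.0343, 0.0352]
orientation: [0.703, 0.711, 0.001, 0.0]
contact_force: [-0.5, 0.3, -2.4]
finger_gap: 0.573
grip_force: 51.8
```

step_arm:
  steps:
    - [[0,0,0,0,0,0],[0,0,0,0,0,0],[0,0,-0.5,0,0,0],[0,0,-1,0,0,0],[0,0,-1,0,0,0]]

```text
t: 22.05
tool_pos: [0.433, -0.0348, 0.0972]
orientation: [0.703, 0.711, -0.001, -0.001]
contact_force: [0.6, 0.2, -2.2]
finger_gap: 0.571
grip_force: 52.4
```

step_arm:
  steps:
    - [[0.38,0.92,0,0,0,0],[0.38,0.92,0,0,0,0],[0.38,0.92,0,0,0,0],[0.38,0.92,0,0,0,0],[0.38,0.92,0,0,0,0]]

```text
t: 22.47
tool_pos: [0.5493, 0.0149, 0.0971]
orientation: [0.703, 0.711, 0.0, -0.0]
contact_force: [0.3, -0.0, -2.0]
finger_gap: 0.569
grip_force: 52.4
```

step_arm:
  steps:
    - [[0.37,0.9,0,0,0,0],[0,0,0,0,0,0],[0,0,0,0,0,0],[0,0,0,0,0,0]]

```text
t: 22.8
tool_pos: [0.5698, 0.0233, 0.0966]
orientation: [0.703, 0.711, -0.001, -0.001]
contact_force: [-1.0, -1.1, -2.6]
finger_gap: 0.567
grip_force: 52.6
```

step_arm:
  steps:
    - [[0,0,0.5,0,0,0],[0,0,0.5,0,0,0],[0,0,0.3,0,0,0],[0,0,0.3,0,0,0],[0,0,0,0,0,0]]

```text
t: 23.22
tool_pos: [0.5713, 0.0233, 0.0555]
orientation: [0.703, 0.711, 0.0, 0.001]
contact_force: [3.4, -1.0, -3.9]
finger_gap: 0.571
grip_force: 54.3
```

step_arm:
  steps:
    - [[0,0,0.2,0,0,0],[0,0,0.2,0,0,0],[0,0,0.17,0,0,0],[0,0,0,0,0,0]]

```text
t: 23.55
tool_pos: [0.5713, 0.0238, 0.042]
orientation: [0.703, 0.711, 0.0, 0.0]
contact_force: [3.8, 0.7, -3.9]
finger_gap: 0.567
grip_force: 54.5
```

step_arm:
  steps:
    - [[0,0,0,0,0,0],[0,0,0,0,0,0],[0,0,0,0,0,0],[0,0,0,0,0,0],[0,0,-0.3,0,0,0]]
  grip: 75

```text
t: 23.97
tool_pos: [0.5695, 0.0237, 0.0495]
orientation: [0.703, 0.711, -0.001, -0.001]
contact_force: [-0.5, 0.2, 0.0]
finger_gap: 0.874
grip_force: 0.0
```

step_arm:
  steps:
    - [[0,0,-0.7,0,0,0],[0,0,-1,0,0,0],[0,0,-1,0,0,0],[0,0,-1,0,0,0],[0,-1,-1,0,0,0]]

```text
t: 24.38
tool_pos: [0.5494, 0.0236, 0.1701]
orientation: [0.703, 0.711, 0.002, 0.002]
contact_force: [0.3, 0.6, 0.8]
finger_gap: 0.876
grip_force: 0.0
```

step_arm:
  steps:
    - [[-1,-1,-1,0,0,0],[-1,-1,-1,0,0,0],[-1,0,-1,0,0,0],[-1,0,-1,0,0,0],[0,0,0,0,0,0]]

```text
t: 24.8
tool_pos: [0.5006, -0.0816, 0.2719]
orientation: [0.706, 0.708, 0.003, 0.004]
contact_force: [0.3, -0.3, 1.0]
finger_gap: 0.879
grip_force: 0.0
```

```bash
python3 - <<'E'
from h import *
f,w=held(); a=f[170:320,190:340]
f,w=cam("scene"); b=f[170:320,270:420]
for s in sleeves(w,box=(.38,.65,-.12,.35),zr=(.055,.075)): print(s)
print(np.nanmax(w[...,2][(abs(w[...,0]-.57)<.03)&(w[...,1]>-.01)&(w[...,1]<.24)&(w[...,2]<.1)]))
for u in ((.5685,.2145),(.57,.1505),(.57,.087),(.571,.023)):
    d=np.hypot(w[...,0]-u[0],w[...,1]-u[1]); p=w[(d<.026)&(d>.018)&(w[...,2]>.055)&(w[...,2]<.09)]
    print(u,len(p),np.percentile(p[:,2],[50,80,95]))
save("chk4.png",np.hstack([cv2.resize(a,(400,400)),cv2.resize(b,(400,400))]))
E
```

```text
[ 0.5006 -0.0816  0.2719]
(84, 0.5671, 0.2144, 0.0253, 0.065, 241, 240)
(108, 0.5686, 0.1507, 0.0251, 0.065, 265, 238)
(47, 0.5742, 0.088, 0.0246, 0.066, 286, 233)
(64, 0.5696, 0.0237, 0.025, 0.064, 307, 239)
(30, 0.5744, 0.01, 0.0195, 0.066, 316, 235)
(47, 0.5611, 0.0864, 0.0231, 0.065, 288, 243)
(766, 0.573, 0.1187, 0.1226, 0.065, 355, 246)
0.07551425962325568
(0.5685, 0.2145) 115 [0.0662 0.0701 0.0717]
(0.57, 0.1505) 121 [0.0658 0.07   0.0719]
(0.57, 0.087) 136 [0.0669 0.0703 0.0713]
(0.571, 0.023) 267 [0.0659 0.0701 0.0719]
```

View pics/chk4.png

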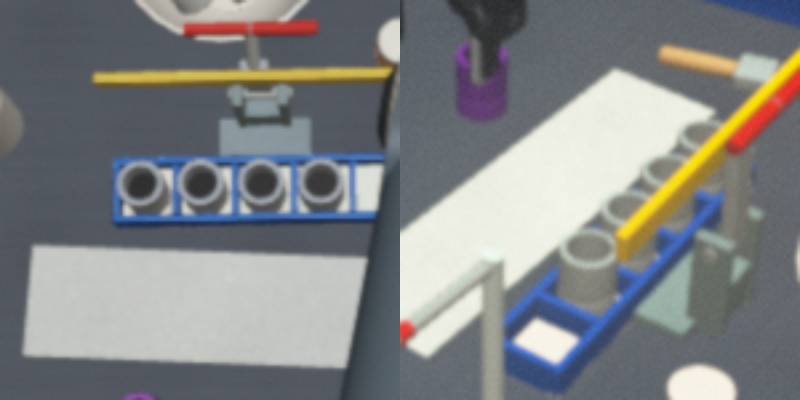

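The check picture shows all four sleeves seated in adjacent pockets, at (142,185), (202,183), (262,183) and (322,183) in its left half, with their rims measured at 70 mm. The paper is empty. I'll go back to the handle.

step_arm:
  steps:
    - [[0.92,0.83,0,0,0,0],[0.92,0.83,0,0,0,0],[0.92,0.83,0,0,0,0],[0.92,0.83,0,0,0,0],[0.92,0.83,0,0,0,0]]
  grip: 58

```text
t: 25.32
tool_pos: [0.6011, 0.0439, 0.2643]
orientation: [0.702, 0.712, -0.001, -0.001]
contact_force: [0.2, -0.3, 0.6]
finger_gap: 0.681
grip_force: 0.0
```

step_arm:
  steps:
    - [[0.92,0.83,0,0,0,0],[0.92,0.83,0,0,0,0],[0.92,0.83,0,0,0,0],[0.92,0.83,0,0,0,0],[0,0,0,0,0,0]]

```text
t: 25.73
tool_pos: [0.6843, 0.1431, 0.2623]
orientation: [0.7, 0.715, -0.0, -0.002]
contact_force: [-0.3, 1.3, 0.1]
finger_gap: 0.678
grip_force: 0.0
```

step_arm:
  steps:
    - [[0,0,0,0,0,0],[0,0,0,0,0,0]]

```text
t: 25.9
tool_pos: [0.6823, 0.1342, 0.2642]
orientation: [0.703, 0.711, -0.002, -0.001]
contact_force: [0.3, 0.0, -1.0]
finger_gap: 0.675
grip_force: 0.0
```

step_arm:
  steps:
    - [[-0.24,0.16,0,0,0,0],[0,0,0.8,0,0,0],[0,0,0.8,0,0,0],[0,0,0.6,0,0,0],[0,0,0,0,0,0]]

```text
t: 26.32
tool_pos: [0.685, 0.126, 0.2075]
orientation: [0.704, 0.71, -0.003, -0.002]
contact_force: [-0.4, -0.6, 0.0]
finger_gap: 0.679
grip_force: 0.0
```

step_arm:
  steps:
    - [[0,0,0,0,0,0],[0,0,0,0,0,0],[0,0,0,0,0,0],[0,0,0,0,0,0],[0,0,0,0,0,0]]
  grip: 5
  grip_force: 25

```text
t: 26.73
tool_pos: [0.6879, 0.1275, 0.2125]
orientation: [0.703, 0.711, 0.001, 0.001]
contact_force: [-1.1, -1.1, 4.7]
finger_gap: 0.152
grip_force: 25.3
```

step_arm:
  steps:
    - [[0,0,0,0,0,0],[0,0,0,0,0,0]]

```text
t: 26.9
tool_pos: [0.688, 0.1275, 0.2125]
orientation: [0.703, 0.711, 0.001, 0.001]
contact_force: [-1.3, -2.2, 5.1]
finger_gap: 0.153
grip_force: 25.5
```

```bash
python3 - <<'E'
from h import *
o=observe();print(o["tool_pos"],o["contact_force"],o["finger_gap"])
r=.1383; ph=np.r_[1.75:.2:-.1, .219]
x=-r*np.cos(ph); z=r*np.sin(ph)
for a,b,c in zip(ph[1:],np.diff(x)/.025,-np.diff(z)/.025): print(round(a,2),round(b,2),round(c,2))
E
```

```text
[0.68801322 0.12748806 0.21248408] [-1.27555344 -2.21637604  5.14482135] 0.1525160176264956
1.65 -0.55 -0.07
1.55 -0.55 -0.02
1.45 -0.55 0.04
1.35 -0.54 0.09
1.25 -0.53 0.15
1.15 -0.52 0.2
1.05 -0.49 0.25
0.95 -0.47 0.3
0.85 -0.43 0.34
0.75 -0.4 0.39
0.65 -0.36 0.42
0.55 -0.31 0.46
0.45 -0.27 0.49
0.35 -0.22 0.51
0.25 -0.16 0.53
0.22 -0.04 0.17
```

step_arm:
  steps:
    - [[0,-0.55,-0.07,0,0,0],[0,-0.55,-0.02,0,0,0],[0,-0.55,0.04,0,0,0],[0,-0.54,0.09,0,0,0],[0,-0.53,0.15,0,0,0]]

```text
t: 27.32
tool_pos: [0.622, 0.1266, 0.2082]
orientation: [0.703, 0.711, 0.003, 0.003]
contact_force: [4.9, -1.7, -2.0]
finger_gap: 0.15
grip_force: 25.4
```

step_arm:
  steps:
    - [[0,-0.52,0.2,0,0,0],[0,-0.49,0.25,0,0,0],[0,-0.47,0.3,0,0,0],[0,-0.43,0.34,0,0,0],[0,0,0,0,0,0]]

```text
t: 27.73
tool_pos: [0.5706, 0.126, 0.178]
orientation: [0.703, 0.711, -0.0, 0.0]
contact_force: [1.2, -1.3, -4.6]
finger_gap: 0.149
grip_force: 26.1
```

step_arm:
  steps:
    - [[0,-0.4,0.39,0,0,0],[0,-0.36,0.42,0,0,0],[0,-0.31,0.46,0,0,0],[0,0,0,0,0,0]]

```text
t: 28.07
tool_pos: [0.5446, 0.1258, 0.146]
orientation: [0.703, 0.711, -0.0, 0.0]
contact_force: [3.0, -1.7, -6.4]
finger_gap: 0.154
grip_force: 26.8
```

step_arm:
  steps:
    - [[0,-0.27,0.49,0,0,0],[0,-0.22,0.4,0,0,0],[0,-0.12,0.3,0,0,0],[0,0,0,0,0,0],[0,0,0,0,0,0]]

```text
t: 28.48
tool_pos: [0.5312, 0.1257, 0.1172]
orientation: [0.703, 0.711, 0.0, 0.001]
contact_force: [4.7, -2.1, -4.7]
finger_gap: 0.15
grip_force: 27.2
```

step_arm:
  steps:
    - [[0,-0.06,0.2,0,0,0],[0,-0.04,0.2,0,0,0],[0,0,0,0,0,0]]

```text
t: 28.73
tool_pos: [0.5282, 0.1257, 0.1069]
orientation: [0.703, 0.711, 0.0, 0.001]
contact_force: [6.2, -2.9, -4.0]
finger_gap: 0.149
grip_force: 27.5
```

step_arm:
  steps:
    - [[0,0,0.15,0,0,0],[0,0,0.15,0,0,0],[0,0,0,0,0,0],[0,0,0,0,0,0]]

```text
t: 29.07
tool_pos: [0.527, 0.1259, 0.1008]
orientation: [0.703, 0.711, -0.0, -0.001]
contact_force: [-2.0, -3.1, 11.0]
finger_gap: 0.151
grip_force: 29.6
```

step_arm:
  steps:
    - [[0,0,0.1,0,0,0],[0,0,0,0,0,0],[0,0,0,0,0,0]]

```text
t: 29.32
tool_pos: [0.527, 0.1259, 0.1006]
orientation: [0.703, 0.711, 0.0, -0.001]
contact_force: [-7.6, -4.7, 29.3]
finger_gap: 0.151
grip_force: 31.2
```

```bash
python3 - <<'E'
from h import *
np.set_printoptions(precision=4,suppress=True)
o=observe();print(o["tool_pos"],o["contact_force"])
f,w=cam("scene")
p=blob(f,w,"red",(300,180,420,290)); print("handle",len(p),np.median(p,0),np.percentile(p,98,axis=0))
p=blob(f,w,"yellow",(280,180,420,290)); p=p[p[:,2]>.05]; print("bar",len(p),np.median(p,0),np.percentile(p,[2,80,98],axis=0))
E
```

```text
[0.527  0.1259 0.1006] [-7.5757 -4.7279 29.3321]
handle 133 [0.5316 0.0684 0.1201] [0.5359 0.125  0.124 ]
bar 893 [0.5768 0.0441 0.0826] [[ 0.5642 -0.0699  0.0768]
 [ 0.5835  0.1755  0.0843]
 [ 0.5874  0.236   0.0863]]
```

step_arm:
  steps:
    - [[0,0,-0.1,0,0,0],[0,0,0,0,0,0],[0,0,0,0,0,0],[0,0,0,0,0,0],[0,0,0,0,0,0]]
  grip: 50

```text
t: 29.78
tool_pos: [0.5264, 0.1265, 0.0991]
orientation: [0.703, 0.711, -0.001, -0.001]
contact_force: [0.9, 0.2, -0.2]
finger_gap: 0.584
grip_force: 0.0
```

step_arm:
  steps:
    - [[0,0,-0.6,0,0,0],[0,0,-1,0,0,0],[0,0,-1,0,0,0],[0,0,-1,0,0,0],[0,0,-1,0,0,0]]

```text
t: 30.2
tool_pos: [0.5267, 0.1262, 0.2154]
orientation: [0.703, 0.711, -0.001, -0.0]
contact_force: [0.4, 0.7, -0.3]
finger_gap: 0.583
grip_force: 0.0
```

step_arm:
  steps:
    - [[0,0,-1,0,0,0],[0,0,-1,0,0,0],[0,0,-1,0,0,0],[0,0,-1,0,0,0],[0,0,0,0,0,0]]

```text
t: 30.62
tool_pos: [0.5296, 0.1267, 0.3196]
orientation: [0.703, 0.711, 0.004, 0.002]
contact_force: [1.7, -0.3, 0.5]
finger_gap: 0.586
grip_force: 0.0
```

```bash
python3 - <<'E'
from h import *
np.set_printoptions(precision=4,suppress=True)
f,w=cam("top");F,W=cam("scene"); np.savez("top5.npz",f=f,w=w); np.savez("scene5.npz",f=F,w=W)
p=blob(F,W,"red",(300,180,420,290)); p=p[p[:,2]<.15]; print("handle",len(p),np.median(p,0),np.percentile(p,98,axis=0)); print(observe()["tool_pos"])
def rp(n,p):
    c,sz,a=cv2.minAreaRect(p[:,:2].astype(np.float32)); v=np.linalg.svd(p[:,:2]-p[:,:2].mean(0),full_matrices=False)[2][0]
    print(n,len(p),p.mean(0),np.round(c,4),np.round(sz,4),"dir",np.degrees(np.arctan(v[0]/v[1])))
for k in "025":
  for n,b in(("top",(400,245,460,300)),("scene",(165,265,220,355))):
    d=np.load(n+k+".npz"); f,w=d["f"],d["w"]; g=blob(f,w,"green",b)
    rp(k+n+" tabtop",g[g[:,2]>.184]); rp(k+n+" bridge",g[(g[:,2]>.149)&(g[:,2]<.156)])
  d=np.load("top"+k+".npz");f,w=d["f"],d["w"]
  m=np.zeros((480,640),bool); m[205:230,370:475]=1
  p=w[m]; p=p[(p[:,2]>.19)&(p[:,2]<.2)]; rp("bar",p)
  for n,R_,Y_ in(("top",(400,205,425,230),(435,210,455,230)),("scene",(262,285,280,302),(225,315,245,332))):
    d=np.load(n+k+".npz");f,w=d["f"],d["w"]
    print(n,np.mean(blob(f,w,"red",R_),0),np.mean(blob(f,w,"yellow",Y_),0))
E
```

```text
handle 148 [0.5325 0.0729 0.1202] [0.5361 0.1419 0.1246]
[0.5273 0.1263 0.3152]
0top tabtop 13 [ 0.4546 -0.2976  0.1874] [ 0.4546 -0.2964] [0.0367 0.0042] dir 20.30375634305555
0top bridge 14 [ 0.4517 -0.2943  0.1531] [ 0.4508 -0.2918] [0.0388 0.0256] dir 21.57184278813609
0scene tabtop 126 [ 0.4614 -0.3011  0.1889] [ 0.4598 -0.2997] [0.0395 0.0144] dir 19.216679277075265
0scene bridge 260 [ 0.4665 -0.3053  0.1522] [ 0.4611 -0.3001] [0.0498 0.0388] dir 36.86200671712581
bar 413 [ 0.5901 -0.2683  0.1951] [ 0.5914 -0.2675] [0.2505 0.0169] dir 4.07696361548023
top [ 0.5921 -0.2423  0.196 ] [ 0.5843 -0.3313  0.195 ]
scene [ 0.5979 -0.2433  0.1952] [ 0.5907 -0.3328  0.1954]
2top tabtop 12 [ 0.4555 -0.2938  0.1873] [ 0.4548 -0.2951] [0.0314 0.0029] dir 18.570268912243602
2top bridge 17 [ 0.4522 -0.2919  0.1526] [ 0.4496 -0.2926] [0.0408 0.0244] dir 29.638854104662443
2scene tabtop 129 [ 0.4613 -0.3012  0.1889] [ 0.4605 -0.3004] [0.0392 0.0139] dir 18.1733813176291
2scene bridge 255 [ 0.466  -0.3058  0.1521] [ 0.4598 -0.2999] [0.0496 0.0419] dir 36.45121136837819
bar 421 [ 0.5902 -0.2676  0.1948] [ 0.5907 -0.2681] [0.2515 0.0173] dir 4.041353807795159
top [ 0.5918 -0.242   0.1958] [ 0.5841 -0.3311  0.1956]
scene [ 0.5978 -0.2432  0.1951] [ 0.5906 -0.3327  0.1951]
5top tabtop 12 [ 0.454  -0.297   0.1889] [ 0.4545 -0.2966] [0.0352 0.0018] dir 19.32514073313783
5top bridge 14 [ 0.453  -0.2873  0.1524] [ 0.4494 -0.2914] [0.039  0.0283] dir 11.847909940428597
5scene tabtop 123 [ 0.461  -0.301   0.1888] [ 0.4598 -0.2996] [0.0396 0.0133] dir 18.84911370671474
5scene bridge 253 [ 0.4662 -0.3062  0.1521] [ 0.4604 -0.3003] [0.0498 0.041 ] dir 36.864645760782984
bar 402 [ 0.5902 -0.268   0.195 ] [ 0.5907 -0.268 ] [0.2513 0.0175] dir 3.9948414458163435
top [ 0.5917 -0.2419  0.1964] [ 0.5845 -0.3314  0.1961]
scene [ 0.5983 -0.2435  0.1956] [ 0.5908 -0.333   0.1953]
```

step_arm:
  steps:
    - [[-1,-0.18,0,0,0,0],[-1,-0.18,0,0,0,0],[-1,-0.18,0,0,0,0],[-1,-0.18,0,0,0,0],[-1,-0.18,0,0,0,0]]

```text
t: 31.13
tool_pos: [0.5047, -0.0001, 0.313]
orientation: [0.703, 0.711, -0.001, -0.001]
contact_force: [0.3, -0.6, -0.2]
finger_gap: 0.585
grip_force: 0.0
```

step_arm:
  steps:
    - [[-1,-0.18,0,0,0,0],[-1,-0.18,0,0,0,0],[-1,-0.18,0,0,0,0],[-1,-0.18,0,0,0,0],[-1,-0.18,0,0,0,0]]

```text
t: 31.55
tool_pos: [0.4836, -0.1251, 0.3131]
orientation: [0.703, 0.711, -0.001, -0.001]
contact_force: [-0.3, 0.2, 0.1]
finger_gap: 0.583
grip_force: 0.0
```

step_arm:
  steps:
    - [[-1,-0.18,0,0,0,0],[-1,-0.18,0,0,0,0],[-1,-0.18,0,0,0,0],[-1,-0.18,0,0,0,0],[-1,-0.18,0,0,0,0]]

```text
t: 31.97
tool_pos: [0.4627, -0.2501, 0.313]
orientation: [0.703, 0.711, -0.001, -0.002]
contact_force: [0.8, -0.0, 0.7]
finger_gap: 0.583
grip_force: 0.0
```

step_arm:
  steps:
    - [[-1,-0.18,0,0,0,0],[-1,-0.18,0,0,0,0],[0,0,0,0,0,0.9],[0,0,0,0,0,0.9],[0,0,0,0,0,0.9]]

```text
t: 32.38
tool_pos: [0.4544, -0.2997, 0.3129]
orientation: [0.794, 0.607, -0.001, -0.002]
contact_force: [-0.7, -0.2, -1.1]
finger_gap: 0.584
grip_force: 0.0
```

step_arm:
  steps:
    - [[0,0,0,0,0,0.7],[0,0,0,0,0,0],[0,0,0,0,0,0],[0,0,0,0,0,0]]

```text
t: 32.72
tool_pos: [0.4552, -0.2993, 0.314]
orientation: [0.813, 0.582, -0.0, -0.001]
contact_force: [-0.5, -0.6, 1.4]
finger_gap: 0.584
grip_force: 0.0
```

```bash
cat >> h.py <<'E'
def go(x,y,z,yaw=None):
    """tool-axis units from measured pose to target"""
    o=observe(); Rm=R.from_quat(o["orientation"]).as_matrix()
    ang=np.degrees(np.arctan2(Rm[1,1],Rm[0,1]))
    print("pos",o["tool_pos"].round(4),"toolY ang",ang.round(2),"F",o["contact_force"].round(1))
    d=Rm.T@(np.array([x,y,z])-o["tool_pos"])/.025; print("units",d.round(2), "wz",None if yaw is None else round(float(-np.radians(yaw-ang)/.1),2))
E
python3 -c "
from h import *
go(.457,-.298,.158,-19)"
```

```text
pos [ 0.4552 -0.2993  0.314 ] toolY ang -18.75 F [-0.5 -0.6  1.4]
units [0.07 0.06 6.24] wz 0.04
```

step_arm:
  steps:
    - [[0.07,0.06,1,0,0,0.04],[0,0,1,0,0,0],[0,0,1,0,0,0],[0,0,1,0,0,0],[0,0,1,0,0,0]]

```text
t: 33.13
tool_pos: [0.4573, -0.2983, 0.1885]
orientation: [0.814, 0.581, 0.0, -0.0]
contact_force: [-0.2, 0.4, 0.3]
finger_gap: 0.583
grip_force: 0.0
```

step_arm:
  steps:
    - [[0,0,0.7,0,0,0],[0,0,0.5,0,0,0],[0,0,0,0,0,0],[0,0,0,0,0,0]]

```text
t: 33.47
tool_pos: [0.4574, -0.2986, 0.1598]
orientation: [0.814, 0.58, -0.0, -0.0]
contact_force: [-0.9, 0.0, -0.2]
finger_gap: 0.583
grip_force: 0.0
```

step_arm:
  steps:
    - [[0,0,0,0,0,0],[0,0,0,0,0,0],[0,0,0,0,0,0],[0,0,0,0,0,0],[0,0,0,0,0,0]]
  grip: 3
  grip_force: 60

```text
t: 33.88
tool_pos: [0.4583, -0.2991, 0.161]
orientation: [0.814, 0.58, 0.001, 0.001]
contact_force: [0.9, -1.0, 5.2]
finger_gap: 0.107
grip_force: 59.9
```

step_arm:
  steps:
    - [[0,0,0,0,0,0],[0,0,0,0,0,0]]

```text
t: 34.05
tool_pos: [0.4584, -0.2991, 0.161]
orientation: [0.814, 0.58, 0.001, 0.001]
contact_force: [0.5, -1.0, 5.8]
finger_gap: 0.103
grip_force: 60.1
```

step_arm:
  steps:
    - [[0,0,-0.5,0,0,0],[0,0,-0.9,0,0,0],[0,0,-1,0,0,0],[0,0,-0.9,0,0,0],[0,0,0,0,0,0]]

```text
t: 34.47
tool_pos: [0.4589, -0.3002, 0.2467]
orientation: [0.815, 0.58, 0.002, 0.003]
contact_force: [0.0, 0.0, -0.8]
finger_gap: 0.107
grip_force: 58.9
```

step_arm:
  steps:
    - [[0,0,0,0,0,-0.5],[0,0,0,0,0,-0.6],[0,0,0,0,0,-0.6],[0,0,0,0,0,-0.5],[0,0,0,0,0,-0.4]]

```text
t: 34.88
tool_pos: [0.4565, -0.2978, 0.2414]
orientation: [0.732, 0.682, -0.0, -0.001]
contact_force: [-0.6, -0.9, -1.8]
finger_gap: 0.106
grip_force: 58.9
```

step_arm:
  steps:
    - [[-0.5,0,0,0,0,0],[-0.5,0,0,0,0,0],[0,0,0,0,0,0],[0,0,0,0,0,0],[0,0,0,0,0,0]]

```text
t: 35.3
tool_pos: [0.4552, -0.3224, 0.2417]
orientation: [0.732, 0.681, 0.0, -0.001]
contact_force: [0.6, -0.6, -1.8]
finger_gap: 0.108
grip_force: 58.9
```

```bash
python3 - <<'E'
from h import *
np.set_printoptions(precision=4,suppress=True)
go(.5865,-.327,.243,-4.1)
f,w=cam("scene"); c=cv2.resize(f[200:400,120:340],(660,600)); save("tag6.png",c)
g=blob(f,w,"green",(120,180,260,380)); p=g[(g[:,1]<-.2)]
print(len(p),p.min(0),p.max(0)); q=p[p[:,2]>.22]; print(np.median(q,0),q.max(0)); b=q[q[:,0]>np.percentile(q[:,0],60)]
v=np.linalg.svd(q[:,:2]-q[:,:2].mean(0),full_matrices=False)[2][0]; print(np.degrees(np.arctan(v[0]/v[1])))
E
```

```text
pos [ 0.4552 -0.3224  0.2417] toolY ang -4.17 F [ 0.6 -0.6 -1.8]
units [ 0.2   5.25 -0.06] wz -0.01
1042 [ 0.433  -0.3501  0.091 ] [ 0.4779 -0.2979  0.2724]
[ 0.4635 -0.3363  0.2325] [ 0.4779 -0.2979  0.2724]
28.06724086928261
```

View pics/tag6.png

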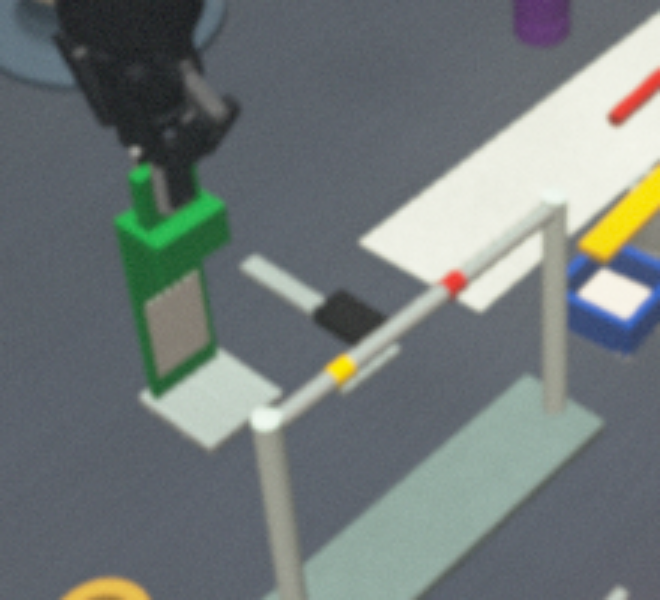

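The tag is held upright at about (170,290), aligned with the rail and at the right height for the bar to pass under its lip. I'll move it forward over the yellow band.

step_arm:
  steps:
    - [[0,1,0,0,0,0],[0,1,0,0,0,0],[0,1,0,0,0,0],[0,0.5,0,0,0,0],[0,0,0,0,0,0]]

```text
t: 35.77
tool_pos: [0.5465, -0.3276, 0.2414]
orientation: [0.731, 0.683, 0.0, 0.0]
contact_force: [0.5, 0.6, -2.1]
finger_gap: 0.108
grip_force: 59.0
```

step_arm:
  steps:
    - [[0.05,0.5,0,0,0,0],[0.05,0.5,0,0,0,0],[0.05,0.4,0,0,0,0],[0.05,0.35,0,0,0,0],[0,0,0,0,0,0]]

```text
t: 36.18
tool_pos: [0.5885, -0.3268, 0.242]
orientation: [0.732, 0.682, 0.0, -0.0]
contact_force: [-0.5, 0.7, -1.6]
finger_gap: 0.106
grip_force: 59.0
```

step_arm:
  steps:
    - [[0,0,0,0,0,0],[0,0,0,0,0,0],[0,0,0,0,0,0]]

```text
t: 36.43
tool_pos: [0.5859, -0.3284, 0.2425]
orientation: [0.733, 0.68, -0.0, -0.0]
contact_force: [-0.3, -0.1, -2.0]
finger_gap: 0.109
grip_force: 59.0
```

```bash
python3 - <<'E'
from h import *
np.set_printoptions(precision=4,suppress=True)
go(.5865,-.327,.219,-4.1)
f,w=cam("scene"); c=cv2.resize(f[260:440,150:330],(600,600)); save("tag7.png",c)
g=blob(f,w,"green",(130,180,300,420)); p=g[(g[:,1]<-.2)&(g[:,2]>.05)]
print(len(p),np.percentile(p,[1,99],axis=0))
print("yel",np.mean(blob(f,w,"yellow",(215,305,250,340)),0))
E
```

```text
pos [ 0.5859 -0.3284  0.2425] toolY ang -4.24 F [-0.3 -0.1 -2. ]
units [0.06 0.02 0.94] wz -0.03
945 [[ 0.5678 -0.3548  0.096 ]
 [ 0.6077 -0.307   0.2723]]
yel [nan nan nan]
  return _methods._mean(a, axis=axis, dtype=dtype,
  ret = um.true_divide(
```

View pics/tag7.png

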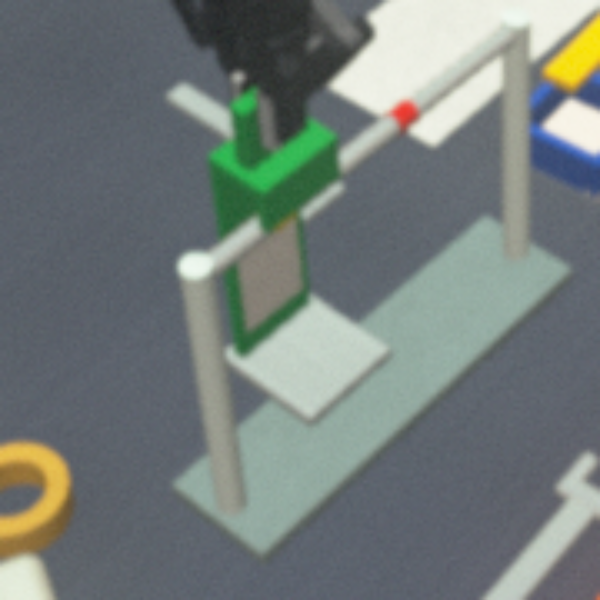

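The bar now lies under the bridge between lip and panel at the yellow band, visible at about (285,220). I'll lower the tag.

step_arm:
  steps:
    - [[0,0,0.3,0,0,0],[0,0,0.3,0,0,0],[0,0,0.3,0,0,0],[0,0,0,0,0,0]]

```text
t: 36.82
tool_pos: [0.5857, -0.3271, 0.2173]
orientation: [0.732, 0.681, -0.001, -0.002]
contact_force: [0.1, -0.1, -2.7]
finger_gap: 0.104
grip_force: 59.0
```

step_arm:
  steps:
    - [[0,0,0.15,0,0,0],[0,0,0.1,0,0,0],[0,0,0,0,0,0],[0,0,0,0,0,0]]

```text
t: 37.15
tool_pos: [0.5869, -0.3282, 0.2137]
orientation: [0.732, 0.681, 0.0, 0.0]
contact_force: [0.6, -0.0, -1.6]
finger_gap: 0.105
grip_force: 59.0
```

step_arm:
  steps:
    - [[0,0,0.05,0,0,0],[0,0,0,0,0,0],[0,0,0,0,0,0],[0,0,0,0,0,0]]

```text
t: 37.48
tool_pos: [0.5871, -0.3283, 0.213]
orientation: [0.732, 0.681, 0.0, 0.0]
contact_force: [-0.6, -0.4, 0.8]
finger_gap: 0.105
grip_force: 59.4
```

step_arm:
  steps:
    - [[0.4,0,0,0,0,0],[0.6,0,0,0,0,0],[0.6,0,0,0,0,0],[0.6,0,0,0,0,0],[0.5,0,0,0,0,0]]

```text
t: 37.9
tool_pos: [0.5922, -0.26, 0.213]
orientation: [0.732, 0.681, 0.0, 0.001]
contact_force: [-0.5, -1.5, 1.3]
finger_gap: 0.103
grip_force: 59.6
```

step_arm:
  steps:
    - [[0.4,0,0,0,0,0],[0.3,0,0,0,0,0],[0.1,0,0,0,0,0],[0,0,0,0,0,0],[0,0,0,0,0,0]]

```text
t: 38.32
tool_pos: [0.5938, -0.2399, 0.2129]
orientation: [0.732, 0.681, 0.001, -0.0]
contact_force: [0.0, 1.8, 5.4]
finger_gap: 0.103
grip_force: 60.1
```

```bash
python3 - <<'E'
from h import *
np.set_printoptions(precision=4,suppress=True)
go(.593,-.2428,.212,-4.1)
f,w=cam("scene"); c=cv2.resize(f[230:410,190:370],(600,600)); save("tag8.png",c)
g=blob(f,w,"green",(130,180,340,420)); p=g[(g[:,1]<-.1)&(g[:,2]>.05)&(g[:,0]<.65)]
print(len(p),np.percentile(p,[1,99],axis=0))
print("yel",np.mean(blob(f,w,"yellow",(215,305,250,340)),0))
E
```

```text
pos [ 0.5938 -0.2399  0.2129] toolY ang -4.17 F [0.  1.8 5.4]
units [-0.12 -0.02  0.04] wz -0.01
687 [[ 0.5757 -0.2664  0.067 ]
 [ 0.6152 -0.2215  0.2423]]
yel [ 0.5907 -0.3324  0.1948]
```

View pics/tag8.png

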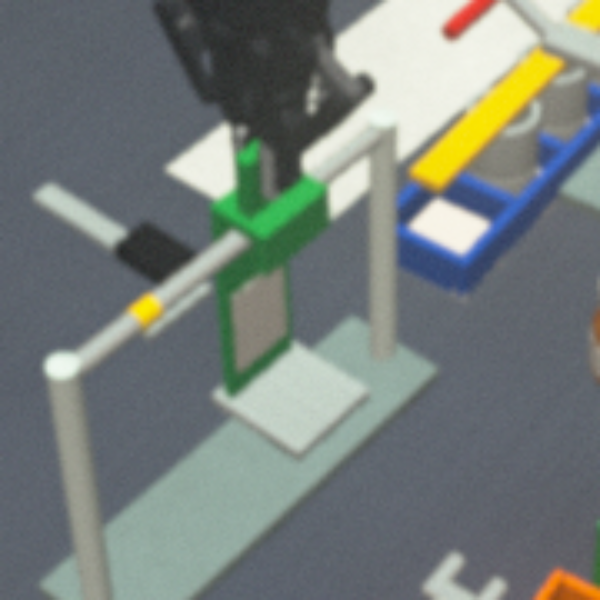

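The tag hangs at the red band: its centre is at y -0.244 and the band at -0.243. I'll release it and retreat.

step_arm:
  steps:
    - [[0,0,0,0,0,0],[0,0,0,0,0,0],[0,0,0,0,0,0],[0,0,0,0,0,0],[0,0,0,0,0,0]]
  grip: 35

```text
t: 38.78
tool_pos: [0.5929, -0.2409, 0.2119]
orientation: [0.733, 0.681, -0.0, -0.0]
contact_force: [0.5, -0.5, 0.0]
finger_gap: 0.409
grip_force: 0.0
```

step_arm:
  steps:
    - [[0,0,-0.3,0,0,0],[0,0,-0.6,0,0,0],[0,0,-1,0,0,0],[0,0,-1,0,0,0],[0,0,-1,0,0,0]]

```text
t: 39.2
tool_pos: [0.593, -0.2409, 0.3114]
orientation: [0.733, 0.681, -0.0, -0.0]
contact_force: [0.6, -0.8, 0.5]
finger_gap: 0.412
grip_force: 0.0
```

step_arm:
  steps:
    - [[0,-1,-0.5,0,0,0],[0,-1,0,0,0,0],[0,-1,0,0,0,0],[0,-1,0,0,0,0],[0,-1,0,0,0,0]]

```text
t: 39.62
tool_pos: [0.4673, -0.2319, 0.3228]
orientation: [0.733, 0.681, 0.0, 0.0]
contact_force: [0.6, -0.9, 0.6]
finger_gap: 0.409
grip_force: 0.0
```

step_arm:
  steps:
    - [[0,0,0,0,0,0],[0,0,0,0,0,0],[0,0,0,0,0,0],[0,0,0,0,0,0],[0,0,0,0,0,0]]

```text
t: 40.03
tool_pos: [0.4695, -0.2315, 0.3223]
orientation: [0.732, 0.681, -0.0, 0.0]
contact_force: [0.1, 0.0, -0.0]
finger_gap: 0.41
grip_force: 0.0
```

```bash
python3 - <<'E'
from h import *
np.set_printoptions(precision=4,suppress=True)
f,w=cam("scene"); save("end.png",f)
g=blob(f,w,"green",(130,180,340,420)); p=g[(g[:,1]<-.1)&(g[:,2]>.05)&(g[:,0]<.65)]
print(len(p),np.percentile(p,[1,99],axis=0))
p=blob(f,w,"red",(300,180,420,290)); print("handle",np.percentile(p,98,axis=0))
E
```

```text
698 [[ 0.5753 -0.2665  0.0672]
 [ 0.6147 -0.2204  0.2435]]
handle [0.5364 0.1403 0.1239]
```

View pics/end.png

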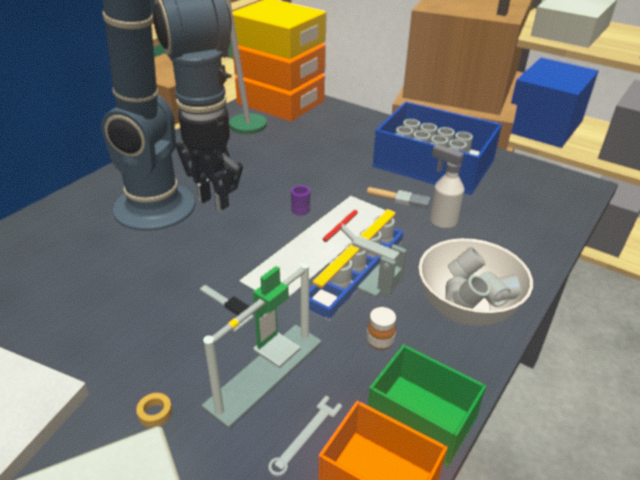

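The final view shows the lever down over four seated sleeves at about (360,250), and the tag hanging still at the red band at about (270,295). The bystanders look undisturbed and the arm is clear.

```bash
python3 -c "
from bench import *
print(hand_in())"
```

```text
the job is handed in; nothing more can be done
None
```

The job is done and handed in, though it returned no verdict: all four sleeves are seated under the lowered clamp, the tag hangs at the red band, and the arm is clear of everything.

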